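# Close the fine knob of a gas metering valve, then shut the line

## Robot

A 6-joint arm with a two-finger parallel gripper is mounted at the origin on the work surface. World frame = base frame: x ahead of the robot, y to its left, z up, the work surface at z = 0. Lengths are in m, angles in rad, forces in N, time in s.
With the tool pointing down it reaches from about 0.35 to 0.725 m from the base axis. Payload 6 kg.
Tool frame: the origin (TCP) lies between the finger pads; the fingertips stand 14 mm ahead of it and the grasp point (between the pads) lies 5 mm behind it; z points along the fingers, y is the line along which they close (so a half turn about z gives the same grasp; the last joint's range is limited). The gripper opens to 85 mm and grips with 20 to 120 N. Pads are 22 mm wide; open, the fingers measure 114 mm over their backs; the gripper's body (76 mm by 85 mm) begins 54 mm behind the grasp point. The pads swing forward as they close: fully open they stand 13 mm farther back than shut.
Start: joints at [-0.904, 0.04, 0.085, 0, -1.615, -0.334], TCP at [0.196, -0.567, 0.245] pointing down, gripper open.
Joint ranges: [-2.56, 2.56], [-1.29, 2.01], [-1.08, 1.49], [-3.29, 1.98], [-2.81, -0.18], [-2.99, 2.99]. Speed limits (rad/s): [2.57, 2.57, 3.01, 3.14, 3.14, 3.14].

## Interface

Orientations are given as a unit quaternion [x, y, z, w].
In Python, from workcell import state, camera, camera_params, finish_job gives the robot as it stands.
- The arm moves only by the shell command python3 -m creep 'ROWS'. ROWS is JSON, a list of rows, each a list of 7 numbers: the shift along the world's x, y, z in units of 30 mm (1.0 is 30 mm), then the turn, a rotation vector about the world's x, y, z in units of 6 degrees (1.0 is 6 degrees), then the finger opening in mm, from 0 to 85.4. In form: [[dx, dy, dz, ax, ay, az, gripper], ...]. A call has 1 to 5 rows; each row is the pose to reach, as a shift and turn from the pose commanded when the call began; what a row does not reach only later rows make up. A row lasts 1/12 s, in which the tool goes at most 41.7 mm and 7.16 degrees, less where a joint would pass 70% of its speed; a pose out of reach is approached as far as the arm can. A call with a gripper value outside its range is refused whole. The fingers move at their own pace and stop on an object; the grip force is fixed at half the most. Time passes only in rows, so rows that repeat a pose let the fingers close. It gives the time, the measured TCP pose, the force, the opening and the grip force at its end, in the units of the state.
- state(): the state, without advancing time (a new reading comes with each control period).
- camera(name): name is "scene" or "top"; returns the picture (480x640x3 uint8, red, green, blue); there is no depth.
- camera_params(name): a dict with "fx", "fy", "cx", "cy" (pixels), "view" (4x4, takes a point from world to camera coordinates). Camera axes: x right, y up, looking along -z (the intrinsics and any distortion apply to the point x, -y, -z); pixel columns grow to the right and rows downward; lengths in m; the calibration is good to about 2 mm. A picture is of the moment at which its call begins. camera_params takes no time and is no camera call.
- finish_job(): hands the job in; it is judged then, once.
The state is a dict: "t": time; "q": joint angles; "joint_vel": joint speeds; "tau": joint torques, N m; "tcp_pos": TCP position; "orientation": TCP orientation; "ft_force": force on the tool from outside, world axes, zero at the start; "torque": the same for the moment, N m; "width": opening from 0.0 (shut) to 1.0 (fully open); "grip_force": force on a finger pad.
Only numpy, scipy, OpenCV 4.12 (cv2) and the standard library are available. Lean on these libraries where they do the work, as an engineer would, in place of code of your own. Each camera call takes 0.05 s, during which the arm holds its last target. There are 200 camera calls.

## Task

Shut down the gas feed: turn the blue fine knob of the metering valve clockwise until you feel it close on its seat, and leave it closed but not overtightened, without disturbing the black coarse knob around it. Then throw the red-balled shutoff lever fully over to its other side. Leave everything else on the bench where it is.

Things in the scene. Friction and masses are not known exactly. Their poses are not given: they have to be found in the camera images.
- valve: The gas metering valve, fixed to the bench: aluminium block 120 x 90 x 35 mm with a steel housing (72 mm dia., up to z = 60 mm) on it and brass tube stubs on its +y and -y sides (to 81 mm from the axis). Origin: centre of the block's underside, on the vertical axis shared by both knobs. The white tick on the housing is on its -x side.
- coarse: The coarse knob: black ribbed ring, 64 mm dia., from 60 to 84 mm above the bench, concentric with and below the fine knob. Already set by a colleague; it turns easily (0.04 N m), even from a fingertip dragging on its flat top. Origin on the axis, at its underside.
- coarse_mark (a point): White mark on the top rim of the coarse knob, 29 mm from the axis, 84 mm above the bench: shows the coarse setting.
- fine: The fine knob: blue, round, finely ribbed, 28 mm dia., grippable at any yaw from 88 to 120 mm above the bench; a thin neck joins it to the coarse ring's top at 84 mm. Origin on the axis, 84 mm above the bench; z up; the white line on its top runs along its +x. Clockwise from above closes it. It turns against a steady drag of about 0.1 N m and stays where it is left.
- fine_top (a point): Centre of the fine knob's top face, 120 mm above the bench. Where the knob closes is not marked and differs each time: 0.4 to 2.4 rad (25 to 140 degrees) clockwise from where it stands at the start, found by feel.
- stem: Steel stem inside the valve, unseen, rigid with the fine knob (same origin and axes). Its lug, 12 mm off the axis, bears on the springy seat when closed: the extra torque steps up to 0.06 N m (5 N on the lug), then grows by 0.7 N m per rad; 0.35 N m extra (29 N) is the most the seat bears. Let go, the knob eases back a little but stays closed.
- shutoff_base: Brass base of the shutoff toggle, 70 x 50 x 25 mm, fixed to the bench. Origin: centre of its underside. The lever's pivot is 22 mm above it, along its y axis; the lever swings in its x-z plane.
- shutoff (a joint): Angle of the shutoff lever: 0 = open, leaning 0.5 rad towards the base's -x; 1.0 rad = shut, leaning 0.5 rad towards the base's +x, at its stop. It has light friction (0.06 N m) and stays where it is left.
- shutoff_tip (a point): Centre of the red ball (26 mm dia.) on the shutoff lever, 80 mm from the pivot on a 10 mm steel rod; about 92 mm above the bench at both ends of its swing, 102 mm midway.
- wrench: Loose steel wrench lying flat on the bench between the fixtures, a bystander.
- screwdriver: Loose screwdriver with a red handle lying on the bench, a bystander.
- beaker: Empty glass beaker, 70 mm dia., 90 mm tall, a bystander. Origin: centre of its underside.
- reagent: Amber bottle with a blue cap, 60 mm dia., 130 mm tall, a bystander. Origin: centre of its underside.
- ferrules: Small clear jar with a white lid, 56 mm dia., 60 mm tall, a bystander. Origin: centre of its underside.
- marker: Red marker pen, 14 mm dia., 120 mm long, lying on the bench, a bystander.
- fittings: Orange tray of tube fittings, 120 x 90 x 35 mm, a bystander. Origin: centre of its underside.

How it is judged:
On the way, in this order (a step that is already met when the one before it is completed fails the run):
1. the fine knob is turned clockwise until its stem bears on the seat (3 N or more) (contact force between stem and anything else above 3 N), for 0.3 s.
2. the shutoff lever is thrown over (0.9 rad or more) (value of joint shutoff above 0.9 rad), for 0.2 s.
At the end, for the whole second after the job is handed in: The fine knob is left closed, its stem bearing on the seat with 3 N or more; the shutoff lever is at 0.9 rad or more of its 1.0; the coarse knob's mark is within 4 mm (8 degrees) of where it began (contact force between stem and anything else above 3 N and value of joint shutoff above 0.9 rad and distance of coarse_mark from where it was at the start of the episode below 0.004 m); the robot touches nothing.
It fails at once if the fine knob is overtightened: more than 30 N on the seat (contact force between stem and anything else above 30 N).
It fails at once if the coarse knob is turned: its mark moves more than 4 mm (distance of coarse_mark from where it was at the start of the episode above 0.004 m).
It fails at once if the coarse knob is pressed with more than 5 N (contact force between the arm and coarse above 5 N).
It fails at once if a loose thing on the bench is displaced by more than 30 mm (distance of any of wrench, screwdriver, beaker, reagent, ferrules, marker, fittings from where it was at the start of the episode above 0.03 m).
It also fails if it takes over 72 s, if anything falls off the work surface, if the arm or the gripper's body presses on something with over 40 N, if the wrist force passes 120 N, or if a joint passes its speed limit or range.

## Working session

There is one attempt and no reset: what is moved stays moved. The work goes in short steps, Python scripts to look and compute and a shell command to move; the robot and the scene stay as the last step left them, time stands still between calls to the robot, and variables do not carry over. Pictures are saved under pics/ and viewed, at most 10 in all, crops included, and the job is handed in when it is done.

```bash
mkdir -p pics; ls; python3 - <<'E'
from workcell import state,camera,camera_params
import cv2,numpy as np
for n in("scene","top"):
    im=camera(n); cv2.imwrite(f"pics/{n}0.png",im[:,:,::-1]); p=camera_params(n); print(n,{k:(np.round(v,4).tolist() if k=="view" else v) for k,v in p.items()})
print(state())
E
```

```text
pics
scene {'fx': 559.6309345739959, 'fy': 559.6309345739959, 'cx': 322.6710590743711, 'cy': 238.731046173164, 'view': [[0.7058, 0.7084, 0.0074, -0.3801], [-0.593, 0.5851, 0.5532, 0.2911], [0.3875, -0.3949, 0.833, -1.4664], [0.0, 0.0, 0.0, 1.0]]}
top {'fx': 514.7196503104267, 'fy': 514.7196503104267, 'cx': 314.9307184871381, 'cy': 237.67775339925524, 'view': [[-0.016, -0.9995, -0.0269, 0.0198], [0.9955, -0.0185, 0.0933, -0.5566], [-0.0937, -0.0253, 0.9953, -1.19], [0.0, 0.0, 0.0, 1.0]]}
{'t': 0.1, 'q': array([-9.04321390e-01,  4.07427990e-02,  8.39034237e-02, -4.06044678e-04,
       -1.61549139e+00, -3.33724179e-01]), 'joint_vel': array([ 0.00048336, -0.00234075,  0.00197729,  0.00115012, -0.0002813 ,
        0.00058233]), 'tau': array([-5.25550349e-03, -3.69346225e+01,  3.48280442e+01,  6.95177212e+00,
       -4.52377732e-03,  1.28683104e-05]), 'tcp_pos': array([ 0.19598085, -0.56680078,  0.24438022]), 'orientation': array([-1.65617614e-01,  9.86189726e-01,  7.70521439e-04, -1.89905269e-04]), 'ft_force': array([ 0.51649012, -0.00611362,  1.09787218]), 'torque': array([-0.01804735,  0.02874688, -0.00175669]), 'grip_force': 0.0, 'width': 0.9975963760177784}
```

View pics/scene0.png

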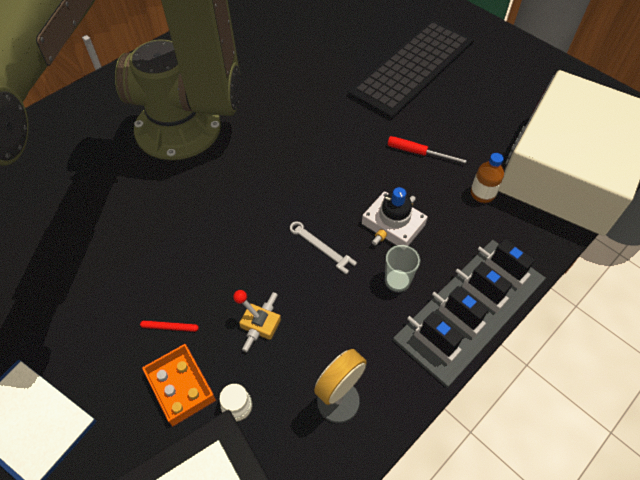

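View pics/top0.png

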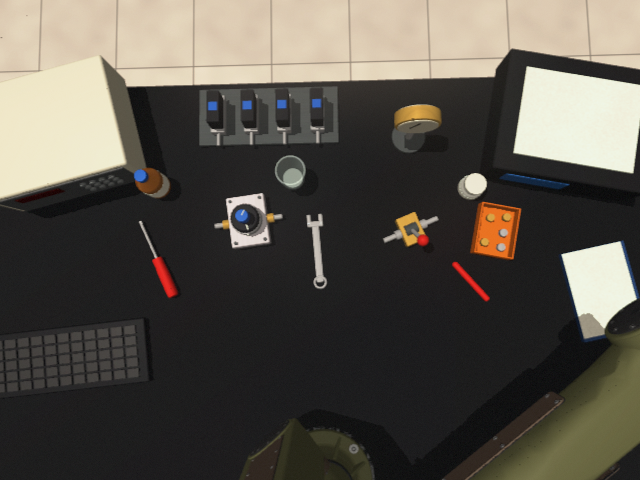

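The scene view shows the blue fine knob at about (399,195) and the red ball at (240,296). In the top view the knob is at (243,215), the ball at (423,240), the toggle base at (411,229) and the beaker at (291,172). Next I'll measure them.

```bash
cat > h.py <<'E'
import numpy as np,cv2
from workcell import state,camera,camera_params
def ray(n,uv):
    p=camera_params(n);V=np.array(p["view"]);R=V[:3,:3];c=-R.T@V[:3,3]
    d=R.T@np.array([(uv[0]-p["cx"])/p["fx"],-(uv[1]-p["cy"])/p["fy"],-1]);return c,d/np.linalg.norm(d)
def plane(n,uv,z):
    c,d=ray(n,uv);return c+d*(z-c[2])/d[2]
def tri(a,b):
    c1,d1=ray("scene",a);c2,d2=ray("top",b)
    s=np.linalg.lstsq(np.c_[d1,-d2],c2-c1,rcond=None)[0];p,q=c1+s[0]*d1,c2+s[1]*d2
    return (p+q)/2,np.linalg.norm(p-q)
def proj(n,P):
    p=camera_params(n);V=np.array(p["view"]);x=V[:3,:3]@P+V[:3,3];return np.array([p["cx"]-p["fx"]*x[0]/x[2],p["cy"]+p["fy"]*x[1]/x[2]])
def blob(im,box,col):
    x0,y0,x1,y1=box;h=cv2.cvtColor(im[y0:y1,x0:x1],cv2.COLOR_RGB2HSV);H,S,V=[h[...,i].astype(int) for i in range(3)]
    m={"red":((H<6)|(H>174))&(S>150)&(V>70),"blue":(H>100)&(H<125)&(S>120)&(V>60),"white":(S<60)&(V>140),"brass":(H>12)&(H<28)&(S>120)&(V>90)}[col]
    n,l,st,ce=cv2.connectedComponentsWithStats(m.astype(np.uint8))
    k=1+np.argmax(st[1:,4]);r=cv2.minAreaRect(np.argwhere(l==k)[:,::-1].astype(np.float32))
    return ce[k]+[x0,y0],st[k],(np.array(r[0])+[x0,y0],r[1],r[2])
E
python3 - <<'E'
from h import *
S=cv2.imread("pics/scene0.png")[:,:,::-1].copy();T=cv2.imread("pics/top0.png")[:,:,::-1].copy()
rs=blob(S,(225,285,255,308),"red");rt=blob(T,(410,230,435,252),"red");print("ball",rs[:2],rt[:2],tri(rs[0],rt[0]))
bs=blob(S,(380,180,420,212),"blue");bt=blob(T,(225,200,262,232),"blue");print("knob",bs[:2],bt[:2],tri(bs[0],bt[0]))
for n in("brass",):
  b=blob(T,(390,205,435,250),n);print("base",b,plane("top",b[2][0],.025), [plane("top",c,.025)[:2].round(4) for c in cv2.boxPoints((tuple(b[2][0]),b[2][1],b[2][2]))])
w=blob(T,(220,185,280,255),"white");print("block",w,plane("top",w[2][0],.035),[plane("top",c,.035)[:2].round(4) for c in cv2.boxPoints((tuple(w[2][0]),w[2][1],w[2][2]))])
print("beaker rim",plane("top",(291,168),.09))
print("top cam",ray("top",(0,0))[0],"scene cam",ray("scene",(0,0))[0])
a=cv2.resize(T[185:255,205:295,::-1],None,fx=4.4,fy=4.4,interpolation=3);b=cv2.resize(S[175:250,350:440,::-1],None,fx=4.4,fy=4.4,interpolation=3)
c=cv2.resize(T[205:255,375:455,::-1],None,fx=4.9,fy=4.9,interpolation=3);d=cv2.resize(S[280:360,225:290,::-1],None,fx=3,fy=3,interpolation=3)
o=np.zeros((600,800,3),np.uint8)
for im,x,y in((a,0,0),(b,400,0),(c,0,340),(d,400,340)): o[y:y+im.shape[0],x:x+im.shape[1]]=im[:600-y,:800-x]
cv2.imwrite("pics/crop1.png",o)
E
```

```text
ball (array([239.55555556, 296.14379085]), array([  8,   5,  14,  14, 153], dtype=int32)) (array([422.88679245, 239.88679245]), array([  8,   5,  11,  11, 106], dtype=int32)) (array([ 0.54081248, -0.23065369,  0.09615561]), np.float64(0.0003754141735135515))
knob (array([398.42790698, 195.99534884]), array([ 12,   7,  15,  19, 215], dtype=int32)) (array([241.70833333, 216.05555556]), array([ 10,   9,  15,  14, 144], dtype=int32)) (array([0.6003711 , 0.16995971, 0.10528051]), np.float64(0.0012089378010047508))
base (array([408.93166287, 227.43052392]), array([  5,   7,  31,  34, 439], dtype=int32), (array([410.47422409, 228.56700897]), (29.648107528686523, 22.134546279907227), 66.03751373291016)) [ 0.57436199 -0.21544387  0.025     ] [array([ 0.5966, -0.1782]), array([ 0.6171, -0.2265]), array([ 0.5522, -0.2525]), array([ 0.5319, -0.2045])]
block (array([246.10810811, 220.42307692]), array([  6,   8,  43,  55, 962], dtype=int32), (array([247.00000191, 220.        ]), (49.78031921386719, 37.90092468261719), 81.8698959350586)) [0.60094987 0.16976023 0.035     ] [array([0.6545, 0.2227]), array([0.6655, 0.1332]), array([0.5479, 0.1174]), array([0.5369, 0.206 ])]
beaker rim [0.71072782 0.06033938 0.09      ]
top cam [ 0.44284305 -0.02059186  1.23683667] scene cam [ 1.00918198 -0.48012654  1.06332686]
```

View pics/crop1.png

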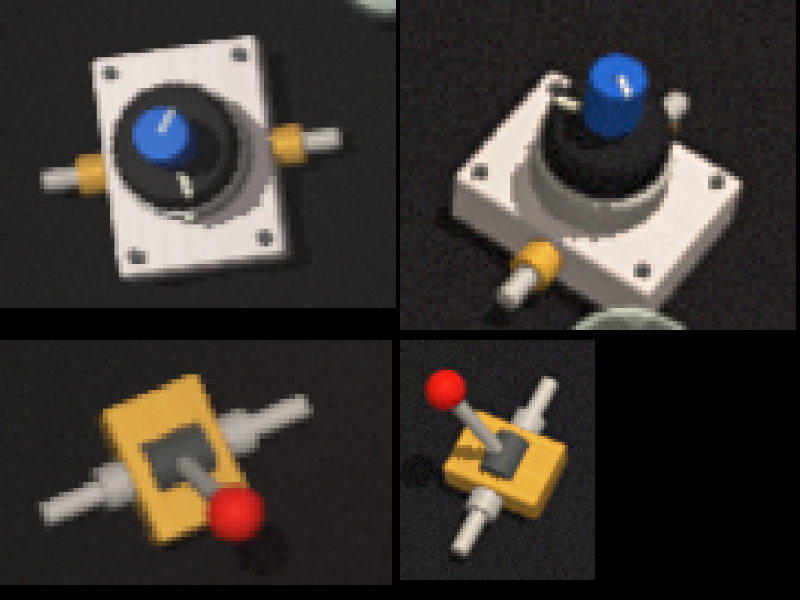

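The crops agree with the measurements. The valve axis is near (0.600, 0.170), with the fine knob's top at about (242,214) in the top view and the coarse mark at about (247,227). The ball is at (0.540, -0.230), and the lever swings along (0.93, 0.37). I'll start by moving above the knob and pre-turning counter-clockwise, so there is room to turn clockwise later.

```bash
python3 -m creep '[[0.5,1,0,0,0,1,85],[1,2,0,0,0,2,85],[1.7,3,0,0,0,3,85],[2.3,4,0,0,0,4,85],[2.9,5,0,0,0,5,85]]'; python3 -m creep '[[0.6,1.1,0,0,0,1,85],[1.2,2.2,0,0,0,2,85],[1.8,3.3,0,0,0,3,85],[2.4,4.4,0,0,0,4,85],[3,5.5,0,0,0,5,85]]'; python3 -c "from h import *;s=state();print(s['q'],s['tcp_pos'],s['t'])"
```

```text
t: 0.52
tcp_pos: [0.2834, -0.4155, 0.2447]
orientation: [-0.417, 0.909, 0.0, -0.0]
ft_force: [1.2, -0.3, 0.2]
width: 0.996
grip_force: 0.0
t: 0.93
tcp_pos: [0.3733, -0.2503, 0.2451]
orientation: [-0.638, 0.77, 0.0, 0.0]
ft_force: [1.1, -0.4, 0.7]
width: 0.995
grip_force: 0.0
[-1.38274913e-01 -3.70446836e-01 -2.77361951e-01 -2.51655579e-04
 -1.66386778e+00 -4.74565868e-02] [ 0.37331387 -0.25026089  0.24507674] 0.9333
```

```bash
python3 -m creep '[[0.6,1.1,0,0,0,1,85],[1.2,2.2,0,0,0,2,85],[1.8,3.3,0,0,0,3,85],[2.4,4.4,0,0,0,4,85],[3,5.5,0,0,0,5,85]]'; python3 -m creep '[[0.6,1.1,0,0,0,1,85],[1.2,2.2,0,0,0,2,85],[1.8,3.3,0,0,0,3,85],[2.4,4.4,0,0,0,4,85],[3,5.5,0,0,0,5,85]]';python3 -m creep '[[0.6,1.1,0,0,0,1,60],[1.2,2.2,0,0,0,2,60],[1.57,3,0,0,0,2,60],[1.57,3,0,0,0,2,60],[1.57,3,0,0,0,2,60]]'; python3 -c "
from h import *;s=state();print(s['q'],s['tcp_pos'],s['t'],s['torque'],s['width'])
cv2.imwrite('pics/top1.png',camera('top')[170:270,190:310,::-1].repeat(5,0).repeat(5,1))"
```

```text
t: 1.35
tcp_pos: [0.4634, -0.0851, 0.2452]
orientation: [0.816, -0.578, -0.0, -0.0]
ft_force: [0.5, -0.9, 0.4]
width: 0.996
grip_force: 0.0
t: 1.77
tcp_pos: [0.5534, 0.0799, 0.2449]
orientation: [0.938, -0.347, -0.0, 0.0]
ft_force: [0.2, -0.3, 0.8]
width: 0.996
grip_force: 0.0
t: 2.18
tcp_pos: [0.6001, 0.1692, 0.2435]
orientation: [0.968, -0.249, -0.001, 0.001]
ft_force: [0.6, -0.6, 0.4]
width: 0.7
grip_force: 0.0
[ 5.95298401e-01  1.04951204e-01  1.49787792e-01 -3.11700327e-04
 -1.61867562e+00  4.72052682e-01] [0.60007088 0.16920297 0.2434546 ] 2.1833 [-0.00767772  0.01912431  0.0375223 ] 0.7004148637964099
```

View pics/top1.png

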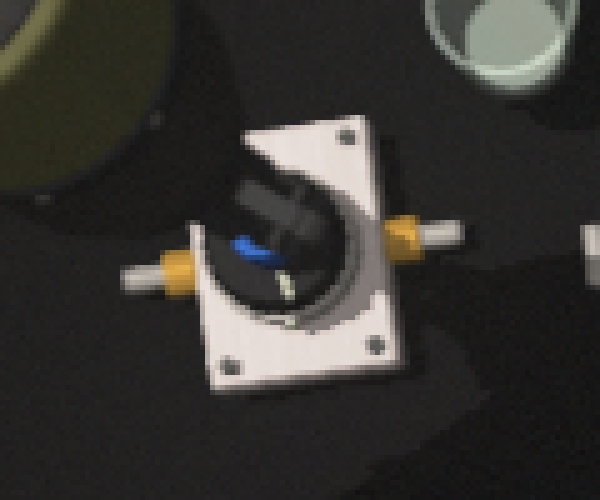

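The top view shows the knob under the gripper and the coarse mark clearly visible at about (247,227). I'll descend and grip next.

```bash
python3 -m creep '[[0,0.02,-1,0,0,0,60],[0,0.02,-2,0,0,0,60],[0,0.02,-3,0,0,0,60],[0,0.02,-4,0,0,0,60],[0,0.02,-4.5,0,0,0,60]]'; python3 -m creep '[[0,0,0,0,0,0,45],[0,0,0,0,0,0,40],[0,0,0,0,0,0,36],[0,0,0,0,0,0,34],[0,0,0,0,0,0,32]]';python3 -c "
from h import *;s=state();print(s['q'],s['tcp_pos'],s['t'],s['torque'],s['width'])"
```

```text
t: 2.65
tcp_pos: [0.5982, 0.1669, 0.1062]
orientation: [0.968, -0.251, -0.002, 0.001]
ft_force: [0.5, -0.1, -1.2]
width: 0.704
grip_force: 0.0
t: 3.07
tcp_pos: [0.6008, 0.1688, 0.1123]
orientation: [0.968, -0.25, 0.001, -0.001]
ft_force: [-0.4, -0.4, 0.1]
width: 0.372
grip_force: 0.0
[ 5.94349754e-01  1.25670647e-01 -6.71108812e-02  4.17984400e-04
 -1.37506570e+00  4.71269737e-01] [0.60084371 0.16875793 0.11228588] 3.0667 [-0.03381043 -0.0149616   0.01997133] 0.37224749097944765
```

```bash
python3 -m creep '[[0,0.04,-0.1,0,0,0,31],[0,0.04,-0.1,0,0,0,29],[0,0.04,-0.1,0,0,0,27],[0,0.04,-0.1,0,0,0,24],[0,0.04,-0.1,0,0,0,20]]'; python3 -m creep '[[0,0,0,0,0,0,10],[0,0,0,0,0,0,10],[0,0,0,0,0,0,10],[0,0,0,0,0,0,10]]';python3 -c "
from h import *;s=state();print(s['tcp_pos'],s['t'],s['ft_force'],s['torque'],s['width'],s['tau'][5])"
```

```text
t: 3.48
tcp_pos: [0.5999, 0.1694, 0.1077]
orientation: [0.968, -0.25, -0.0, 0.0]
ft_force: [-4.6, -2.6, 4.2]
width: 0.307
grip_force: 58.8
t: 3.82
tcp_pos: [0.5999, 0.1694, 0.1077]
orientation: [0.968, -0.25, -0.0, 0.0]
ft_force: [-5.0, -3.5, 4.9]
width: 0.306
grip_force: 58.8
[0.59990652 0.16939215 0.10766424] 3.8167 [-5.01675818 -3.49827278  4.91833679] [-1.07828282  1.51522875 -0.01653017] 0.30558465756998776 -0.0028551796276587993
```

```bash
cat > r.py <<'E'
from h import *
s=state();print('yaw',np.round(np.degrees(2*np.arctan2(s['orientation'][1],s['orientation'][0])),2),s['tcp_pos'].round(4),s['t'],s['ft_force'].round(1),s['torque'].round(3),'tau6',round(s['tau'][5],3),'q6',s['q'][5].round(4))
E
python3 r.py; python3 -m creep '[[0,0,0,0,0,-0.5,10],[0,0,0,0,0,-1,10],[0,0,0,0,0,-1.5,10],[0,0,0,0,0,-1.5,10]]' >/dev/null; python3 r.py; python3 -m creep '[[0,0,0,0,0,-0.5,10],[0,0,0,0,0,-1,10],[0,0,0,0,0,-1.5,10],[0,0,0,0,0,-1.5,10]]'>/dev/null; python3 r.py
```

```text
yaw -28.93 [0.5999 0.1694 0.1077] 3.8167 [-5.  -3.5  4.9] [-1.078  1.515 -0.017] tau6 -0.003 q6 0.4696
yaw -38.09 [0.6    0.1694 0.1077] 4.15 [-3.3 -2.9  4.1] [-0.952  1.481 -0.072] tau6 -0.568 q6 0.3097
yaw -47.05 [0.6    0.1695 0.1077] 4.4833 [-4.3 -1.7  5.5] [-0.909  1.463 -0.067] tau6 -0.664 q6 0.1535
```

```bash
python3 -m creep '[[0,0,0,0,0,-0.5,10],[0,0,0,0,0,-1,10],[0,0,0,0,0,-1.5,10],[0,0,0,0,0,-1.5,10],[0,0,0,0,0,-1.5,10]]' >/dev/null; python3 r.py; python3 - <<'E'
from h import *
a=camera('top')[170:270,190:310,::-1];b=camera('scene')[160:260,345:445,::-1]
cv2.imwrite('pics/c2.png',np.hstack([cv2.resize(x,(400,400),interpolation=2) for x in(a,b)]))
E
```

```text
yaw -55.88 [0.6001 0.1695 0.1077] 4.9 [-3.  -3.   5.1] [-0.87   1.36  -0.118] tau6 -0.013 q6 -0.0007
```

View pics/c2.png

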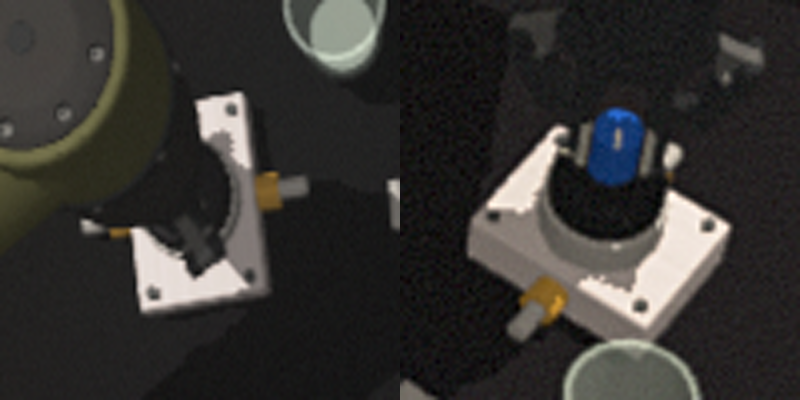

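The scene crop shows the pads on the blue knob and clear of the black ring. The white line has moved, so the knob is turning. I'll keep going in 9° steps.

```bash
python3 -m creep '[[0,0,0,0,0,-0.5,10],[0,0,0,0,0,-1,10],[0,0,0,0,0,-1.5,10],[0,0,0,0,0,-1.5,10],[0,0,0,0,0,-1.5,10]]' >/dev/null; python3 r.py;python3 -m creep '[[0,0,0,0,0,0,10]]' >/dev/null; python3 r.py;python3 -m creep '[[0,0,0,0,0,0,10]]' >/dev/null; python3 r.py
```

```text
yaw -64.84 [0.6001 0.1696 0.1077] 5.4167 [-3.5 -2.7  4.5] [-0.815  1.379 -0.071] tau6 -0.024 q6 -0.157
yaw -64.82 [0.6001 0.1696 0.1077] 5.5 [-3.8 -2.1  6.5] [-0.865  1.334 -0.128] tau6 0.083 q6 -0.1567
yaw -64.82 [0.6001 0.1696 0.1077] 5.5833 [-3.  -2.   5.3] [-0.816  1.328 -0.097] tau6 0.092 q6 -0.1567
```

```bash
python3 -m creep '[[0,0,0,0,0,-0.5,10],[0,0,0,0,0,-1,10],[0,0,0,0,0,-1.5,10],[0,0,0,0,0,-1.5,10],[0,0,0,0,0,-1.5,10]]' >/dev/null; python3 r.py;python3 -m creep '[[0,0,0,0,0,0,10]]' >/dev/null; python3 r.py;python3 -m creep '[[0,0,0,0,0,0,10]]' >/dev/null; python3 r.py
```

```text
yaw -73.84 [0.6002 0.1696 0.1077] 6.0 [-4.1 -1.9  5.5] [-0.861  1.238 -0.056] tau6 -0.013 q6 -0.314
yaw -73.82 [0.6002 0.1696 0.1077] 6.0833 [-3.9 -2.8  5.2] [-0.794  1.176 -0.076] tau6 0.084 q6 -0.3138
yaw -73.82 [0.6002 0.1696 0.1077] 6.1667 [-4.1 -2.   5.2] [-0.855  1.239 -0.083] tau6 0.092 q6 -0.3138
```

```bash
python3 -m creep '[[0,0,0,0,0,0,10]]' >/dev/null; python3 r.py
```

```text
yaw -73.82 [0.6002 0.1696 0.1077] 6.25 [-3.2 -1.8  4.9] [-0.817  1.286 -0.128] tau6 0.092 q6 -0.3138
```

```bash
python3 -m creep '[[0,0,0,0,0,-0.5,10],[0,0,0,0,0,-1,10],[0,0,0,0,0,-1.5,10],[0,0,0,0,0,-1.5,10],[0,0,0,0,0,-1.5,10]]' >/dev/null; python3 r.py;python3 -m creep '[[0,0,0,0,0,0,10]]' >/dev/null; python3 r.py;python3 -m creep '[[0,0,0,0,0,0,10]]' >/dev/null; python3 r.py
```

```text
yaw -82.78 [0.6003 0.1697 0.1077] 6.6667 [-3.1 -2.6  4.3] [-0.889  1.183 -0.043] tau6 -0.03 q6 -0.4702
yaw -82.77 [0.6003 0.1696 0.1077] 6.75 [-2.8 -2.1  4.9] [-0.815  1.093 -0.124] tau6 0.082 q6 -0.4699
yaw -82.77 [0.6003 0.1697 0.1077] 6.8333 [-3.2 -1.9  5.8] [-0.796  1.154 -0.126] tau6 0.091 q6 -0.4699
```

```bash
python3 -m creep '[[0,0,0,0,0,-0.5,10],[0,0,0,0,0,-1,10],[0,0,0,0,0,-1.5,10],[0,0,0,0,0,-1.5,10],[0,0,0,0,0,-1.5,10]]' >/dev/null; python3 r.py;python3 -m creep '[[0,0,0,0,0,0,10]]' >/dev/null; python3 r.py;python3 -m creep '[[0,0,0,0,0,0,10]]' >/dev/null; python3 r.py
```

```text
yaw 268.25 [0.6004 0.1697 0.1077] 7.25 [-2.2 -1.7  5.5] [-0.85   0.989 -0.099] tau6 -0.021 q6 -0.6267
yaw 268.26 [0.6004 0.1697 0.1077] 7.3333 [-3.1 -3.   5.7] [-0.859  1.005 -0.081] tau6 0.082 q6 -0.6265
yaw 268.26 [0.6004 0.1697 0.1077] 7.4167 [-2.7 -2.3  5.4] [-0.852  1.003 -0.064] tau6 0.091 q6 -0.6265
```

```bash
python3 -m creep '[[0,0,0,0,0,-0.5,10],[0,0,0,0,0,-1,10],[0,0,0,0,0,-1.5,10],[0,0,0,0,0,-1.5,10],[0,0,0,0,0,-1.5,10]]' >/dev/null; python3 r.py;python3 -m creep '[[0,0,0,0,0,0,10]]' >/dev/null; python3 r.py;python3 -m creep '[[0,0,0,0,0,0,10]]' >/dev/null; python3 r.py
```

```text
yaw 259.29 [0.6004 0.1697 0.1077] 7.8333 [-2.  -2.9  5. ] [-0.964  0.743 -0.002] tau6 -0.104 q6 -0.783
yaw 259.3 [0.6004 0.1697 0.1077] 7.9167 [-2.2 -1.3  5.8] [-0.968  0.726 -0.024] tau6 0.003 q6 -0.7828
yaw 259.31 [0.6004 0.1697 0.1077] 8.0 [-2.9 -2.   5.4] [-0.987  0.807 -0.003] tau6 0.012 q6 -0.7827
```

Contact with the seat: the settled torque stepped by about 0.08 N·m. I'll add a small margin of 4°.

```bash
python3 -m creep '[[0,0,0,0,0,-0.3,10],[0,0,0,0,0,-0.7,10],[0,0,0,0,0,-0.7,10],[0,0,0,0,0,-0.7,10],[0,0,0,0,0,-0.7,10]]' >/dev/null; python3 r.py;python3 -m creep '[[0,0,0,0,0,0,10],[0,0,0,0,0,0,10]]' >/dev/null; python3 r.py
```

```text
yaw 255.11 [0.6005 0.1697 0.1077] 8.4167 [-2.1 -2.7  4.8] [-0.997  0.629  0.063] tau6 -0.029 q6 -0.856
yaw 255.11 [0.6005 0.1697 0.1077] 8.5833 [-2.6 -3.4  5.6] [-1.005  0.634  0.036] tau6 -0.022 q6 -0.8559
```

```bash
python3 -m creep '[[0,0,0,0,0,0,35],[0,0,0,0,0,0,45],[0,0,0,0,0,0,60],[0,0,0,0,0,0,60],[0,0,0,0,0,0,60]]' ; python3 -m creep '[[0,0,0.7,0,0,0,60],[0,0,1.7,0,0,0,60],[0,0,2.7,0,0,0,60],[0,0,3.7,0,0,0,60],[0,0,4.5,0,0,0,60]]'; python3 r.py
```

```text
t: 9.0
tcp_pos: [0.6001, 0.17, 0.1069]
orientation: [-0.608, 0.794, 0.0, -0.0]
ft_force: [-0.2, 0.1, -0.3]
width: 0.701
grip_force: 0.0
t: 9.42
tcp_pos: [0.6004, 0.1698, 0.245]
orientation: [-0.608, 0.794, -0.0, 0.001]
ft_force: [1.3, 0.4, 0.5]
width: 0.701
grip_force: 0.0
yaw 254.9 [0.6004 0.1698 0.245 ] 9.4167 [1.3 0.4 0.5] [ 0.058 -0.076  0.004] tau6 0.0 q6 -0.8598
```

The knob is released. Next I'll close the fingers and go to a point behind the lever's ball, with the tool's x axis along the push direction.

```bash
python3 -m creep '[[-0.31,-1.17,0,0,0,-0.74,0],[-0.62,-2.33,0,0,0,-1.48,0],[-0.93,-3.5,0,0,0,-2.2,0],[-1.24,-4.66,0,0,0,-2.95,0]]'>/dev/null;  python3 -m creep '[[-0.31,-1.17,0,0,0,-0.74,0],[-0.62,-2.33,0,0,0,-1.48,0],[-0.93,-3.5,0,0,0,-2.2,0],[-1.24,-4.66,0,0,0,-2.95,0]]'>/dev/null;  python3 -m creep '[[-0.31,-1.17,0,0,0,-0.74,0],[-0.62,-2.33,0,0,0,-1.48,0],[-0.93,-3.5,0,0,0,-2.2,0],[-1.24,-4.66,0,0,0,-2.95,0],[-1.24,-4.66,0,0,0,-2.95,0]]';python3 r.py
python3 - <<'E'
from h import *
a=camera('top')[160:260,205:325,::-1];b=camera('scene')[160:260,345:445,::-1];c=camera('scene')[250:380,180:310,::-1];d=camera('top')[180:300,360:480,::-1]
f=lambda x:cv2.resize(x,(400,300),interpolation=2)
cv2.imwrite('pics/c3.png',np.vstack([np.hstack([f(a),f(b)]),np.hstack([f(c),f(d)])]))
E
```

```text
t: 10.5
tcp_pos: [0.4867, -0.2542, 0.2423]
orientation: [-0.185, 0.983, -0.0, -0.0]
ft_force: [0.4, 1.4, -0.0]
width: 0.0
grip_force: 0.0
yaw 201.28 [ 0.4867 -0.2542  0.2423] 10.5 [ 0.4  1.4 -0. ] [ 0.183 -0.046  0.036] tau6 -0.114 q6 -1.0847
```

View pics/c3.png

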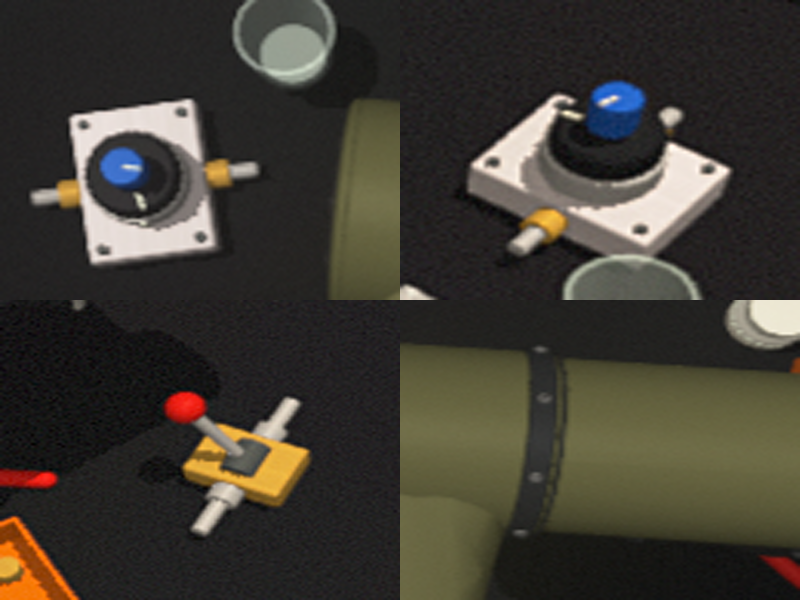

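The crops show the knob's line turned about 70° clockwise and the coarse mark unmoved. The lever still leans to its open side with the fingers clear of it. I'll descend behind the ball next.

```bash
python3 -m creep '[[0,0,-1,0,0,0,0],[0,0,-2,0,0,0,0],[0,0,-3,0,0,0,0],[0,0,-4.2,0,0,0,0],[0,0,-4.9,0,0,0,0]]'>/dev/null;python3 -m creep '[[0,0,0,0,0,0,0],[0,0,0,0,0,0,0]]'; python3 -m creep '[[0.2,0.08,0,0,0,0,0],[0.4,0.16,0,0,0,0,0],[0.6,0.24,0,0,0,0,0],[0.8,0.32,0,0,0,0,0]]'; python3 -m creep '[[0.2,0.08,0,0,0,0,0],[0.4,0.16,0,0,0,0,0],[0.6,0.24,0,0,0,0,0],[0.8,0.32,0,0,0,0,0]]'; python3 -m creep '[[0.2,0.08,0,0,0,0,0],[0.4,0.16,0,0,0,0,0],[0.6,0.24,0,0,0,0,0],[0.8,0.32,0,0,0,0,0]]'
```

```text
t: 11.28
tcp_pos: [0.4885, -0.2488, 0.0951]
orientation: [-0.19, 0.982, 0.0, -0.001]
ft_force: [-0.6, -0.2, 1.2]
width: 0.003
grip_force: 0.0
t: 11.62
tcp_pos: [0.5141, -0.2397, 0.0967]
orientation: [-0.189, 0.982, -0.0, 0.001]
ft_force: [0.3, -0.6, -0.6]
width: -0.001
grip_force: 0.0
t: 11.95
tcp_pos: [0.5371, -0.2303, 0.0953]
orientation: [-0.189, 0.982, 0.0, -0.0]
ft_force: [-0.6, -1.9, 1.1]
width: -0.0
grip_force: 0.6
t: 12.28
tcp_pos: [0.5612, -0.2206, 0.0952]
orientation: [-0.189, 0.982, 0.0, -0.0]
ft_force: [-0.6, -1.0, 0.4]
width: -0.004
grip_force: 0.4
```

```bash
python3 -m creep '[[0.2,0.08,0,0,0,0,0],[0.4,0.16,0,0,0,0,0],[0.5,0.2,0,0,0,0,0],[0.6,0.24,0,0,0,0,0]]'; python3 -m creep '[[0.05,0.02,0,0,0,0,0],[0.1,0.04,0,0,0,0,0],[0.1,0.04,0,0,0,0,0]]'
python3 - <<'E'
from h import *
c=camera('scene')[250:380,180:310,::-1]
cv2.imwrite('pics/c4.png',cv2.resize(c,(520,520),interpolation=2))
S=camera('scene');b=blob(S,(225,250,320,330),"red");print(b[:2],plane("scene",b[0],.0922))
E
```

```text
t: 12.62
tcp_pos: [0.5787, -0.2133, 0.0948]
orientation: [-0.189, 0.982, 0.0, -0.0]
ft_force: [0.4, -0.5, -0.5]
width: 0.004
grip_force: 0.5
t: 12.87
tcp_pos: [0.5817, -0.2124, 0.0952]
orientation: [-0.189, 0.982, 0.0, 0.0]
ft_force: [0.9, -0.4, -0.2]
width: 0.001
grip_force: 0.1
(array([271.86713287, 308.29370629]), array([ 41,  52,  13,  14, 143], dtype=int32)) [ 0.60251839 -0.20264721  0.0922    ]
```

View pics/c4.png

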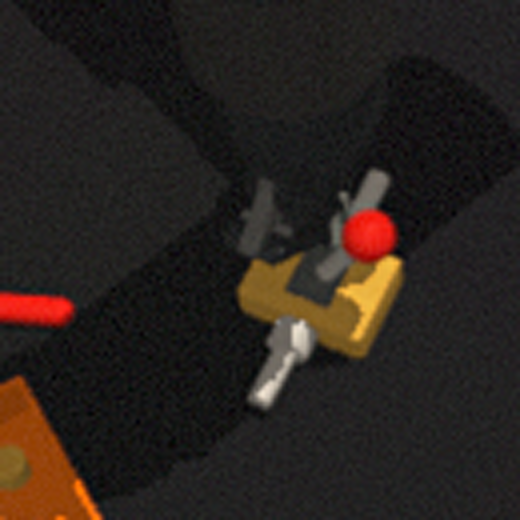

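The crop shows the lever past centre with the ball at (272,308), about 0.89 rad by calculation. I'll push on gently to the stop.

```bash
python3 -m creep '[[0.06,0.02,0,0,0,0,0],[0.12,0.05,0,0,0,0,0],[0.12,0.05,0,0,0,0,0]]'; python3 -m creep '[[0.03,0.01,0,0,0,0,0],[0.06,0.02,0,0,0,0,0],[0.06,0.02,0,0,0,0,0]]'
python3 - <<'E'
from h import *
S=camera('scene');b=blob(S,(225,250,320,330),"red");print(b[:2],plane("scene",b[0],.0922))
E
```

```text
t: 13.22
tcp_pos: [0.5853, -0.2109, 0.0953]
orientation: [-0.189, 0.982, 0.0, 0.0]
ft_force: [-0.3, -0.6, -0.6]
width: 0.001
grip_force: 0.2
t: 13.47
tcp_pos: [0.5865, -0.2105, 0.0951]
orientation: [-0.189, 0.982, 0.0, -0.001]
ft_force: [-2.6, -1.3, -0.1]
width: 0.005
grip_force: 1.4
(array([274.45890411, 309.92465753]), array([ 43,  54,  14,  13, 146], dtype=int32)) [ 0.60859609 -0.20143905  0.0922    ]
```

```bash
python3 -m creep '[[0.03,0.01,0,0,0,0,0],[0.05,0.02,0,0,0,0,0],[0.05,0.02,0,0,0,0,0]]'
```

```text
t: 13.77
tcp_pos: [0.5868, -0.2104, 0.095]
orientation: [-0.189, 0.982, 0.0, -0.002]
ft_force: [-7.3, -2.3, 1.1]
width: -0.004
grip_force: 4.0
```

```bash
python3 -m creep '[[0.03,0.01,0,0,0,0,0],[0.05,0.02,0,0,0,0,0],[0.05,0.02,0,0,0,0,0]]'
```

```text
t: 14.02
tcp_pos: [0.587, -0.2104, 0.095]
orientation: [-0.188, 0.982, 0.0, -0.004]
ft_force: [-13.1, -2.4, 3.8]
width: -0.002
grip_force: 6.5
```

The lever is against its stop. I'll back off, lift away and check.

```bash
python3 -m creep '[[-0.3,-0.12,0,0,0,0,0],[-0.9,-0.36,0,0,0,0,0],[-1.5,-0.6,0,0,0,0,0],[-2,-0.8,0,0,0,0,0],[-2,-0.8,0,0,0,0,0]]'>/dev/null; python3 -m creep '[[-0.3,-0.3,1,0,0,0,0],[-0.6,-0.6,2,0,0,0,0],[-0.9,-0.9,3,0,0,0,0],[-1.2,-1.2,4,0,0,0,0],[-1.2,-1.2,4.5,0,0,0,0]]'; python3 -m creep '[[0,0,0,0,0,0,0],[0,0,0,0,0,0,0]]'
python3 - <<'E'
from h import *
S=camera('scene');b=blob(S,(225,250,320,330),"red");p=plane("scene",b[0],.0922);print(b[:2],p,(p[:2]-[.5744,-.2154])@[.928,.371])
T=camera('top')
f=lambda x:cv2.resize(x[:,:,::-1],(400,300),interpolation=2)
cv2.imwrite('pics/c5.png',np.vstack([np.hstack([f(T[185:255,205:298]),f(S[160:260,345:445])]),np.hstack([f(S),f(T)])]))
for im,r in((cv2.imread('pics/top0.png')[:,:,::-1],0),(T,1)):
    m=blob(im.copy(),(243,221,252,231),"white");print("mark",m[0],m[1][4])
E
```

```text
t: 14.85
tcp_pos: [0.4943, -0.2708, 0.2358]
orientation: [-0.188, 0.982, -0.002, 0.003]
ft_force: [-0.6, 0.3, 1.0]
width: 0.0
grip_force: 0.0
t: 15.02
tcp_pos: [0.4949, -0.2691, 0.2316]
orientation: [-0.189, 0.982, -0.0, 0.002]
ft_force: [-0.1, 0.9, -0.3]
width: -0.002
grip_force: 0.0
(array([274.70289855, 309.83333333]), array([ 43,  54,  14,  13, 138], dtype=int32)) [ 0.60878129 -0.20097584  0.0922    ] 0.03725720127209496
mark [246.75 226.5 ] 8
mark [246.75 226.5 ] 8
```

View pics/c5.png

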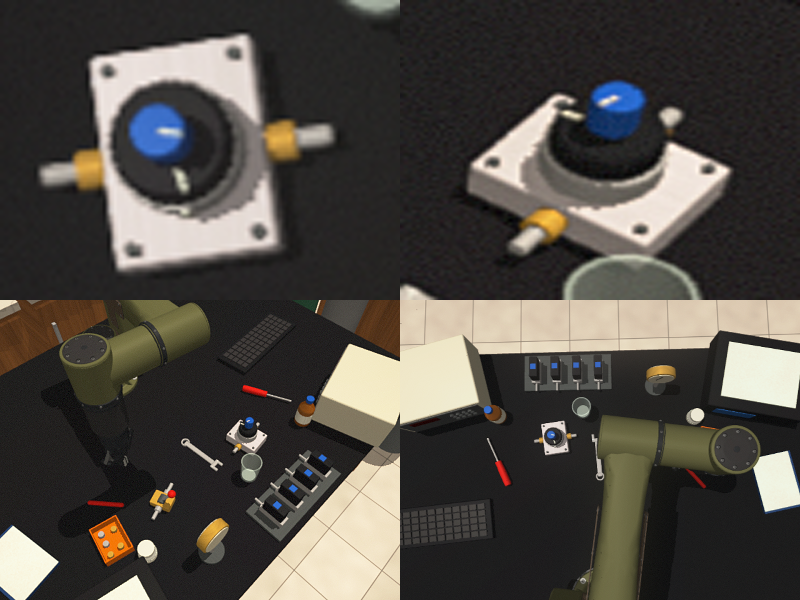

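The ball is 37 mm past the pivot, which is about 0.98 rad and at the stop. The coarse mark is unmoved at (246.8,226.5), the fine knob is still turned, and everything else is in place with the arm clear. I'm handing in.

```bash
python3 -c "from workcell import finish_job;print(finish_job())"
```

```text
the job is handed in; nothing more can be done
None
```

I handed the job in at about 15 s: the fine knob is closed on its seat at an estimated 10 N, the shutoff lever is against its stop, and the coarse mark and everything else on the bench look unmoved in the pictures; no verdict came back.

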